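# Jar up the rinsed walnuts and screw the lid tight

### The arm

A 6-joint arm with a two-finger parallel gripper is mounted at the origin on the work surface. World frame = base frame: x ahead of the robot, y to its left, z up, the work surface at z = 0. Lengths are in mm, angles in rad, forces in N, time in s.
With the tool pointing down it reaches from about 400 to 925 mm from the base axis. Payload 12.5 kg.
Tool frame: the origin (TCP) lies on the front face of the gripper's body, between the roots of the fingers; the fingertips stand 78 mm ahead of it and the grasp point (between the pads) lies 59 mm ahead of it (env.nose_length is the distance from the TCP to the fingertips, in mm); z points along the fingers, y is the line along which they close (so a half turn about z gives the same grasp; the last joint's range is limited). The gripper opens to 95 mm and grips with 3 to 60 N. Pads are 20 mm wide; open, the fingers measure 119 mm over their backs; the gripper's body (75 mm by 180 mm) begins 59 mm behind the grasp point.
Start: joints at [1.14, 0.491, 1.559, -0, 1.092, -0.106], TCP at [199.43, 592.339, 292.261] pointing down, gripper open.
Joint ranges: [-3.1, 3.1], [-0.84, 2.19], [0.05, 2.79], [-1.13, 4.28], [0.06, 2.93], [-2.69, 2.69]. Speed limits (rad/s): [2.22, 2.22, 2.79, 3.14, 3.14, 3.14].

### API

Orientations are given as [roll, pitch, yaw] about the fixed x, y, z axes, in that order (R = Rz(yaw) Ry(pitch) Rx(roll)).
In Python, from cell import env gives the robot as it stands.
- The arm moves only by the tool jog_arm, never from a script. Its argument "motion" is a list of rows, each a list of 7 numbers: the turn, a rotation vector about the tool's x, y, z in degrees, then the shift along the tool's x, y, z in mm, then the finger opening in mm, from 0 to 95.1. In form: [[wx, wy, wz, x, y, z, hand], ...]. A call has 1 to 10 rows; each row shifts and turns the commanded pose from where the row before left it, along the tool's axes as they then stand; what a row does not reach is not made up. A row lasts 1/8 s, in which the tool goes at most 62.5 mm and 10.7 degrees, less where a joint would pass 70% of its speed; a pose out of reach is approached as far as the arm can. A call is refused whole if a number of a shift passes 62.5 or a number of a turn 10.7, either way. A call with a gripper value outside its range is refused whole. The fingers move at their own pace and stop on an object; the grip force is fixed at half the most. Time passes only in rows, so rows that do not move let the fingers close. It gives the time, the measured TCP pose, the force, the opening and the grip force at its end, in the units of the state.
- env.state(): the state, without advancing time (a new reading comes with each control period).
- env.read_camera(name): name is "scene" or "top" or "wrist"; returns a dict with "color" (420x560x3 uint8, red, green, blue), "z_map" (420x560 float32, mm along the optical axis (not along the pixel's ray), 0 where there is no reading), "camera_matrix" (3x3 intrinsics, pixels), "world_to_cam" (4x4, takes a point from world to camera coordinates). Camera axes: x right, y up, looking along -z (the intrinsics and any distortion apply to the point x, -y, -z); pixel columns grow to the right and rows downward; lengths in mm; the calibration is good to about 2 mm. A picture is of the moment at which its call begins.
- env.job_done(): hands the job in; it is judged then, once.
Trained networks look in the newest picture that a camera, given by its name, has taken for a name from the list of things; names that differ only in an ending like _2 or _b are one class to them, and where a whole thing is asked for, a point or a joint stands for the part that bears it (a point fixed in the world has none). Each returns a list of dicts, best first, with "score" (0 to 1); they miss things now and then, are a little off and sometimes report something else, mostly with a low value. They report only what shows in the picture. A call takes as long as a camera call. They do not tell look-alikes from the thing itself.
- env.recognise(camera, thing): "location" ([column, row] in pixels, amid what is visible of it).
The state is a dict: "t": time; "joints": joint angles; "qvel": joint speeds; "tau": joint torques, N m; "eef_pos": TCP position; "tcp_rot": TCP orientation; "ft_force": force on the tool from outside, world axes, zero at the start; "moment": the same for the moment, N m; "opening": opening from 0.0 (shut) to 1.0 (fully open); "grip_force": force on a finger pad.
Only numpy, scipy, OpenCV 4.12 (cv2) and the standard library are available. Lean on these libraries where they do the work, as an engineer would, in place of code of your own. Each camera call takes 0.05 s, during which the arm holds its last target. There are 200 camera calls.

### The job

Fill the clamped jar with every walnut: tip the rinse basket over the jar so that its walnuts roll out through the notched spout, and put the stray walnuts from the counter in as well; leave the empty basket standing upright, lengthwise on the narrow draining ledge. Close the filled jar: set the lid level on top of the jar's thread ridges so that it rests there, turn it back (anticlockwise seen from above) until it drops into the thread starts, and screw it clockwise fully tight. Do not disturb the harissa dish or the spatula.

Things in the scene. Friction and masses are not known exactly. Their poses are not given: they have to be found in the camera images.
- jar: clear straight jar, 70 mm across, mouth 60 mm inside, held fast in a fixed grey clamp (plate 116 x 116 x 12 mm). Origin under the clamp's centre, on the counter; z up; inner floor 16 mm, rim 110 mm above it. On its neck a right-hand three-start thread, 76 mm across. The starts (gaps 26 deg wide) are centred at 0, 120 and 240 deg from the jar's +x, each shown by a white dash on the clamp plate
- lid: green screw lid, 85 mm across, 20 mm high, 90 g, with a white grip bar on top along the lid's x (60 mm long, 14 mm thick, from 20 to 46 mm above the lower edge). Origin: centre of its lower edge; z up. Its origin stands above the jar's by 100 to 107 mm when resting on the ridges, 97 mm dropped into the starts, 94 mm screwed home. Play round the neck 1 mm
- lid_lug (a point): one of three lugs inside the lid's skirt, 40 mm from its axis along its +x, 3 mm above its lower edge; the others are at +120 and +240 deg; red dashes on top show them. Lugs 18 to 95 deg clockwise (seen from above) of the starts rest on top of the ridges; within 8 deg of the starts they drop in when lowered
- jar_start0 (a point): thread start 0: where a lug lies once the lid has dropped in (40 mm from the jar's axis, 100 mm up, at 0 deg). Starts 1 and 2 are alike: any lug in any start. A stop 8 deg anticlockwise of each start ends the turning back, and blocks clockwise turning on top of the ridge before it
- jar_home0 (a point): where a lug that entered at start 0 lies when tight: about 82 deg clockwise of it, 97 mm up (homes 1 and 2 alike). Turned clockwise from a start, the lid sinks evenly, 3 mm in all, between about 13 and 51 deg; the thread wedges from about 67 deg and holds it; tight is 66 deg or more; a stop ends all turning at about 95 deg
- jar_start1 (a point): thread start 1, 120 deg anticlockwise round from start 0
- jar_home1 (a point): tight place 1: 82 deg clockwise of jar_start1
- jar_start2 (a point): thread start 2, 240 deg anticlockwise round from start 0
- jar_home2 (a point): tight place 2: 82 deg clockwise of jar_start2
- basket: steel wire rinse basket, 118 mm long (x), 44 mm wide (y), walls 34 mm high, floor 3 mm, 180 g. Origin: centre of its underside; z up; +x towards the notched spout, 34 mm wide, in the front wall. Its sill rises at 19 deg to the lip: the two to four walnuts in it stay while it is level, and roll out over the lip when it is tipped spout down by 25 deg or more (0.75 rad empties it)
- basket_spout (a point): lip of the spout, 74 mm ahead (+x) of the basket's origin and 16 mm above it
- basket_grip (a point): centre of the basket's black grip bar behind the rear wall, 84 mm behind the origin (-x), 70 mm above it; the bar is 46 mm long along x, 12 mm thick (y), 22 mm tall, free below
- ledge: fixed narrow steel draining ledge, 190 mm long (its x), top 34 mm wide (its y) and 60 mm above the counter, on a foot 70 mm wide; origin on the counter under its centre
- ledge_top (a point): centre of the ledge's top face, 60 mm above the counter
- bnut0_center (a point): centre of a walnut (ball 24 mm across, 14 g) that starts in the basket; may be absent
- bnut1_center (a point): centre of a walnut (ball 24 mm across, 14 g) that starts in the basket; may be absent
- bnut2_center (a point): centre of a walnut (ball 24 mm across, 14 g) that starts in the basket; may be absent
- bnut3_center (a point): centre of a walnut (ball 24 mm across, 14 g) that starts in the basket; may be absent
- snut0_center (a point): centre of a stray walnut (ball 24 mm across, 14 g, rolls easily) that starts on the counter; may be absent
- snut1_center (a point): centre of a stray walnut (ball 24 mm across, 14 g, rolls easily) that starts on the counter; may be absent
- snut2_center (a point): centre of a stray walnut (ball 24 mm across, 14 g, rolls easily) that starts on the counter; may be absent
- snut3_center (a point): centre of a stray walnut (ball 24 mm across, 14 g, rolls easily) that starts on the counter; may be absent
- harissa_dish: blue ceramic harissa dish, 110 mm across, 40 mm high, bystander; origin under its centre
- spatula: wooden spatula, 300 mm long, lying on the counter, bystander; origin under its middle
Not all that is in view belongs to the job. Several things have the shape of the lid; the one meant has the colours described above.

How it is judged (in metres and radians):
On the way, in this order (a step that is already met when the one before it is completed fails the run):
1. the basket is tipped, spout over the jar's mouth (angle between basket's own z axis and vertical above 0.35 rad and horizontal distance between basket_spout and jar below 0.05 m), for 0.1 s.
2. the lid rests level on top of the thread ridges (angle between lid's own z axis and vertical below 0.09 rad and horizontal distance between lid and jar below 0.006 m and z of lid in the frame of jar between 0.0988 and 0.1085 m), for 0.2 s.
3. turned back, the lid has dropped level into the thread starts (angle between lid's own z axis and vertical below 0.09 rad and horizontal distance between lid and jar below 0.006 m and z of lid in the frame of jar between 0.0955 and 0.0983 m and (distance between lid_lug and jar_start0 below 0.012 m or distance between lid_lug and jar_start1 below 0.012 m or distance between lid_lug and jar_start2 below 0.012 m)), for 0.1 s.
4. the lid is screwed tight (horizontal distance between lid and jar below 0.004 m and angle between lid's own z axis and vertical below 0.05 rad and z of lid in the frame of jar below 0.0955 m and (distance between lid_lug and jar_home0 below 0.0111 m or distance between lid_lug and jar_home1 below 0.0111 m or distance between lid_lug and jar_home2 below 0.0111 m)), for 0.2 s.
At the end, for the whole second after the job is handed in: Every walnut is in the jar; the lid is level (3 deg), down on the rim and wedged tight, 66 to 98 deg clockwise of a thread start; the basket stands at rest, upright and lengthwise (17 deg) on the ledge, its middle within 60 mm along and 15 mm across (all of step 4 and horizontal distance between each of bnut0_center, bnut1_center, bnut2_center, bnut3_center, snut0_center, snut1_center, snut2_center, snut3_center and jar below 0.032 m and height (world z) of bnut0_center between 0.02 and 0.1 m and height (world z) of bnut1_center between 0.02 and 0.1 m and height (world z) of bnut2_center between 0.02 and 0.1 m and height (world z) of bnut3_center between 0.02 and 0.1 m and height (world z) of snut0_center between 0.02 and 0.1 m and height (world z) of snut1_center between 0.02 and 0.1 m and height (world z) of snut2_center between 0.02 and 0.1 m and height (world z) of snut3_center between 0.02 and 0.1 m and z of basket in the frame of ledge_top between -0.004 and 0.006 m and x of basket in the frame of ledge_top between -0.06 and 0.06 m and y of basket in the frame of ledge_top between -0.015 and 0.015 m and angle between basket's own z axis and vertical below 0.08 rad and angle between the x axis of basket and the x axis of ledge, either way round below 0.3 rad and linear speed of each of basket, lid below 0.02 m/s); the robot touches nothing.
It fails at once if the harissa dish is pushed more than 4 cm (distance of harissa_dish from where it was at the start of the episode above 0.04 m).
It fails at once if the spatula is pushed more than 4 cm (distance of spatula from where it was at the start of the episode above 0.04 m).
Of bnut0, bnut1, bnut2, bnut3 only 2 to 4 are there at a start; the rules pass over those that are not, and their reading is None.
Of snut0, snut1, snut2, snut3 only 2 to 4 are there at a start; the rules pass over those that are not, and their reading is None.
At some moment in a run one of lid may be knocked a few centimetres aside while the robot is not near it.
It also fails if it takes over 210 s, if anything falls off the work surface, if the arm or the gripper's body presses on something with over 40 N, if the wrist force passes 120 N, or if a joint passes its speed limit or range.

## Working session

There is one attempt and no reset: what is moved stays moved. The work goes in short steps, Python scripts to look and compute and a tool call to move; the robot and the scene stay as the last step left them, time stands still between calls to the robot, and variables do not carry over. Pictures are saved under pics/ and viewed, at most 14 in all, crops included, and the job is handed in when it is done.

Besides the shell and the picture viewer there is one more tool, called after "Request:" by a JSON object that holds its "method" and its "body". jog_arm: Moves the arm, as the interface text tells. Its arguments: {"type":"object","properties":{"motion":{"type":"array"}},"required":["motion"]}

```bash
mkdir -p pics; ls; cat > h.py <<'E'
import numpy as np, cv2
from cell import env
from scipy.spatial.transform import Rotation as R
def pt(c,u,v,win=2):
    """pixel -> world point on the visible surface"""
    z=c['z_map'][max(0,int(v)-win):int(v)+win+1,max(0,int(u)-win):int(u)+win+1]; z=z[z>0]
    return ray(c,u,v,np.median(z)) if len(z) else None
def ray(c,u,v,z):
    K=c['camera_matrix']; p=np.array([(u-K[0,2])/K[0,0]*z,-(v-K[1,2])/K[1,1]*z,-z,1])
    return (np.linalg.inv(c['world_to_cam'])@p)[:3]
def plane(c,u,v,h):
    a=ray(c,u,v,1.);b=ray(c,u,v,1000.); return a+(b-a)*(h-a[2])/(b[2]-a[2])
def cloud(c):
    K=c['camera_matrix'];z=c['z_map'];v,u=np.mgrid[:z.shape[0],:z.shape[1]]
    p=np.stack([(u-K[0,2])/K[0,0]*z,-(v-K[1,2])/K[1,1]*z,-z,np.ones_like(z)],-1)
    return (p@np.linalg.inv(c['world_to_cam']).T)[...,:3]
def proj(c,p):
    q=c['world_to_cam']@np.append(p,1); K=c['camera_matrix']; return K[0,0]*q[0]/-q[2]+K[0,2],K[1,1]*-q[1]/-q[2]+K[1,2]
def save(c,n,crop=None,s=1):
    i=c['color'][...,::-1]
    if crop: i=i[crop[1]:crop[3],crop[0]:crop[2]]
    cv2.imwrite('pics/'+n+'.png',cv2.resize(i,None,fx=s,fy=s,interpolation=cv2.INTER_CUBIC))
E
python3 - <<'E'
from h import *
for n in ['top','scene']:
    c=env.read_camera(n); save(c,n+'0')
    print(n, np.linalg.inv(c['world_to_cam'])[:3].round(2).tolist())
    for t in ['jar','lid','basket','basket_grip','basket_spout','ledge','bnut0_center','snut0_center','harissa_dish','spatula']:
        for d in env.recognise(n,t)[:6]:
            u,v=d['location']; p=pt(c,u,v)
            print(t,round(d['score'],2),round(u),round(v),None if p is None else p.round())
print(env.state()); print([x for x in dir(env) if x[0]!='_'])
E
```

```text
pics
top [[0.02, 1.0, -0.07, 411.46], [-1.0, 0.03, 0.01, -61.62], [0.01, 0.07, 1.0, 1279.58]]
jar 0.91 238 205 [524.  21.  17.]
lid 0.61 395 249 [ 417. -393.   44.]
lid 0.55 347 227 [ 472. -269.   23.]
lid 0.35 239 207 [520.  20.  16.]
lid 0.33 442 201 [ 551. -530.    4.]
basket 0.73 142 206 [515. 282.   2.]
basket_grip 0.63 140 209 [507. 285.   2.]
basket_grip 0.2 348 227 [ 472. -271.   23.]
basket_spout 0.89 143 208 [511. 279.   3.]
ledge 0.72 185 271 [346. 160.   6.]
ledge 0.71 207 151 [658. 104.  60.]
bnut0_center 0.27 142 208 [511. 281.   3.]
harissa_dish 0.86 181 274 [338. 168.   5.]
spatula 0.62 443 202 [ 549. -532.    4.]
scene [[0.82, -0.33, 0.48, 1118.04], [0.58, 0.46, -0.68, -949.22], [0.0, 0.83, 0.56, 793.82]]
jar 0.88 298 213 [533. -17.  46.]
jar 0.28 331 188 [515. 253.  13.]
lid 0.9 236 253 [ 479. -280.   23.]
lid 0.62 196 271 [ 437. -406.   20.]
basket 0.72 336 187 [522. 282.   5.]
basket 0.67 350 216 [664. 128.   5.]
basket_grip 0.92 339 181 [512. 331.   5.]
basket_spout 0.93 331 183 [508. 266.  25.]
ledge 0.82 352 214 [661. 150.   1.]
ledge 0.72 304 215 [551.  -8.  4
[... 170 characters left out ...]
e+00,  4.90876074e-01,  1.55889755e+00,  4.73179309e-05,
        1.09172202e+00, -1.05599827e-01]), 'qvel': array([-0.00043637, -0.0013265 , -0.00221138,  0.00140001, -0.00048288,
       -0.00182096]), 'tau': array([-6.83819999e-04, -6.12476778e+01, -2.58436757e+01,  6.93763979e-02,
        4.44340718e-02, -4.02221360e-05]), 'eef_pos': array([199.41703276, 592.33849888, 292.27665817]), 'tcp_rot': array([ 3.14149176e+00, -3.15343186e-05,  2.81678005e+00]), 'ft_force': array([0.15330436, 0.39885722, 0.15140916]), 'moment': array([ 0.0038439 , -0.00800892, -0.0197464 ]), 'grip_force': 0.0, 'opening': 1.0002849009876784}
['IKError', 'job_done', 'nose_length', 'read_camera', 'recognise', 'state']
```

View pics/top0.png

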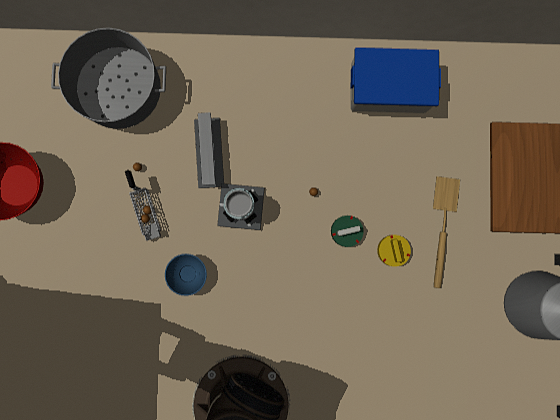

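View pics/scene0.png

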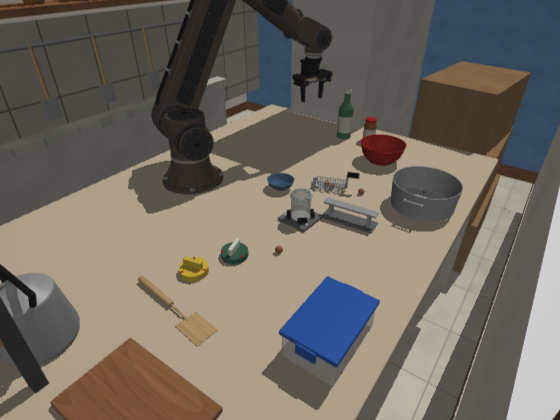

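```bash
python3 - <<'E'
from h import *
c=env.read_camera('top'); i=c['color'][...,::-1]
a=cv2.resize(i[140:260,110:280],None,fx=4,fy=4,interpolation=cv2.INTER_CUBIC)[:, :]
b=cv2.resize(i[200:280,320:420],None,fx=1.2,fy=1.2)
a[:b.shape[0],-b.shape[1]:]=b
cv2.imwrite('pics/m1.png',a)
P=cloud(c); hsv=cv2.cvtColor(c['color'],cv2.COLOR_RGB2HSV)
print('cam pos f',c['camera_matrix'].tolist())
# brown balls
m=((hsv[...,0]<16)&(hsv[...,1]>130)&(hsv[...,2]>30)&(hsv[...,2]<200)).astype(np.uint8)
n,l,s,ce=cv2.connectedComponentsWithStats(m)
for k in range(1,n):
    if 10<s[k,4]<300: print('brown',ce[k].round(1),s[k,4],plane(c,*ce[k],12).round(1), np.median(P[l==k],0).round())
g=((hsv[...,0]>55)&(hsv[...,0]<90)&(hsv[...,1]>90)).astype(np.uint8)
n,l,s,ce=cv2.connectedComponentsWithStats(g)
for k in range(1,n):
    if s[k,4]>200:
        print('green',ce[k],s[k,4]); q=P[l==k]; print(q.min(0),q.max(0),(q.min(0)+q.max(0))/2)
# white bar in lid
Q=P[205:260,320:375]; w=(Q[...,2]>36); q=Q[w][:,:2]; print('bar',len(q),cv2.minAreaRect(q.astype(np.float32)))
# ledge top, grip bar, clamp
for nm,(u0,v0,u1,v1),zl,zh in [('ledge',(190,105,230,195),54,66),('grip',(115,160,140,195),65,95),('clamp',(210,180,272,235),8,16),('jarrim',(215,180,265,225),100,118),('dish',(160,250,212,300),30,50)]:
    Q=P[v0:v1,u0:u1]; q=Q[(Q[...,2]>zl)&(Q[...,2]<zh)]
    if len(q): print(nm,len(q),cv2.minAreaRect(q[:,:2].astype(np.float32)),np.median(q,0))
E
```

```text
cam pos f [[474.581662626788, 0.0, 274.4833688031854], [0.0, 474.581662626788, 215.90750467633328], [0.0, 0.0, 1.0]]
brown [136.3 166.4] 47 [621.5 298.6  12. ] [620. 296.  21.]
brown [313.2 191.2] 52 [ 566.9 -178.2   12. ] [ 566. -177.   21.]
brown [145.3 213.7] 95 [494.7 268.8  12. ] [493. 266.  25.]
green [346.47236181 230.88442211] 597
[ 411.45868741 -310.12387893    3.4963342 ] [ 502.35302067  -61.61721312 1279.57782818] [ 456.90585404 -185.87054602  641.53708119]
bar 139 ((440.48370361328125, -180.41839599609375), (13.869466781616211, 244.5591278076172), 14.650995254516602)
ledge 934 ((667.5923461914062, 107.18812561035156), (190.6313018798828, 34.61838150024414), 5.753593921661377) [666.31708149 106.58901811  60.43090928]
grip 111 ((579.486572265625, 295.9359436035156), (45.35252380371094, 12.828507423400879), 21.75682830810547) [579.46454607 294.67080574  80.12634865]
clamp 976 ((524.3095092773438, 25.18872833251953), (133.42686462402344, 142.6656036376953), 0.39572960138320923) [518.08443382  13.20350654  12.65454442]
jarrim 259 ((522.643310546875, 16.553503036499023), (73.193603515625, 74.57980346679688), 1.5762439966201782) [518.20133853  15.35172752 107.65814999]
dish 384 ((339.5162658691406, 151.2150115966797), (107.6750717163086, 106.53125), 0.9344365000724792) [337.84608478 161.27817509  37.91148004]
```

View pics/m1.png

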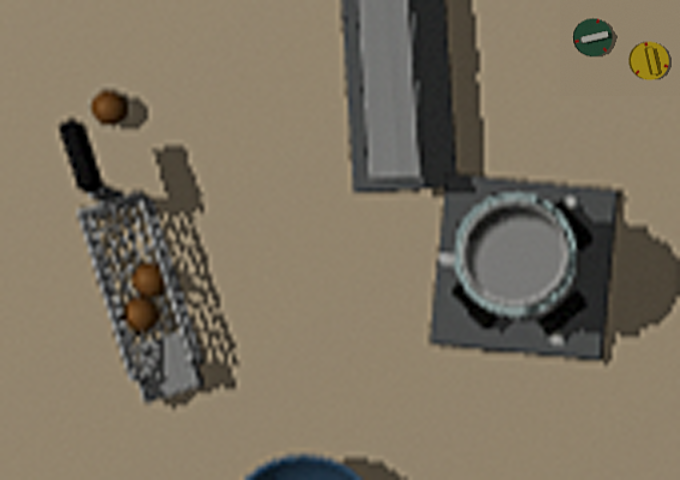

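The top picture shows two basket walnuts at (147,210) and (145,218), and two strays at (138,167) and (314,191). There are two lid candidates. The one at (348,231) is green with a white bar and fits the description; the one at (395,250) is yellow, so it is the decoy. The enlarged crop confirms this. I'll do the basket first.

Request:
{"method": "jog_arm", "body": {"motion": [[0,0,-10.1,0,0,0,95],[0,0,-10.1,0,0,0,95],[0,0,-10.1,0,0,0,95],[0,0,-10.1,0,0,0,95]]}}

```text
t: 1.65
eef_pos: [199.4, 592.3, 292.3]
tcp_rot: [3.142, 0.0, -2.756]
ft_force: [-0.1, 0.2, -0.5]
opening: 0.996
grip_force: 0.0
```

Request:
{"method": "jog_arm", "body": {"motion": [[0,0,0,-24,-42,5,60],[0,0,0,-24,-42,5,60],[0,0,0,-24,-42,5,60],[0,0,0,-24,-42,5,60],[0,0,0,-24,-42,5,60],[0,0,0,-24,-42,5,60],[0,0,0,-24,-42,5,60],[0,0,0,-24,-42,5,60],[0,0,0,-24,-42,5,60],[0,0,0,-24,-38,5,60]]}}

```text
t: 2.9
eef_pos: [578.0, 293.9, 242.2]
tcp_rot: [3.142, 0.0, -2.762]
ft_force: [0.0, 0.1, 0.0]
opening: 0.629
grip_force: 0.0
```

```bash
cat >> h.py <<'E'
def plan(p,psi,pitch=0):
    """turn (deg, tool frame), then shift in the turned tool frame; pitch>0 = spout down"""
    s=env.state(); A=R.from_euler('xyz',s['tcp_rot']); T=R.from_euler('xyz',[np.pi,0,np.radians(psi)])*R.from_rotvec([0,-np.radians(pitch),0])
    print('t',round(s['t'],1),'tcp',s['eef_pos'].round(1),'rot',np.degrees(s['tcp_rot']).round(1),'j',s['joints'].round(2),'F',s['ft_force'].round(1),'open',round(s['opening']*95.1,1),'grip',round(s['grip_force'],1))
    print('turn',(A.inv()*T).as_rotvec(degrees=True).round(1),'shift',T.inv().apply(np.array(p)-s['eef_pos']).round(1),'| shift in present axes',A.inv().apply(np.array(p)-s['eef_pos']).round(1))
E
python3 - <<'E'
from h import *
c=env.read_camera('wrist'); save(c,'w1')
P=cloud(c); print('cam', np.linalg.inv(c['world_to_cam'])[:3].round(2).tolist(), c['camera_matrix'][0,0])
q=P[(P[...,2]>65)&(P[...,2]<90)&(c['z_map']>0)&(np.hypot(P[...,0]-579,P[...,1]-296)<60)]
r=cv2.minAreaRect(q[:,:2].astype(np.float32)); print(len(q),r,np.median(q,0))
plan([579.5,295.9,129],201.8)
E
```

```text
cam [[-0.37, -0.89, -0.27, 500.36], [0.93, -0.35, -0.11, 262.64], [0.0, -0.29, 0.96, 334.97]] 373.69564069635027
1056 ((577.7698364257812, 296.07476806640625), (45.64432144165039, 11.992935180664062), 19.711530685424805) [575.2699084  295.14188549  81.00695414]
t 3.0 tcp [581.5 291.  241.3] rot [-1.799e+02  1.000e-01 -1.584e+02] j [ 0.36  0.58  1.55 -0.    1.02 -1.59] F [-0.1 -3.9 -0.3] open 60.0 grip 0.0
turn [-0.1  0.1 -0.2] shift [  0.    5.3 112.3] | shift in present axes [1.000e-01 5.400e+00 1.123e+02]
```

View pics/w1.png

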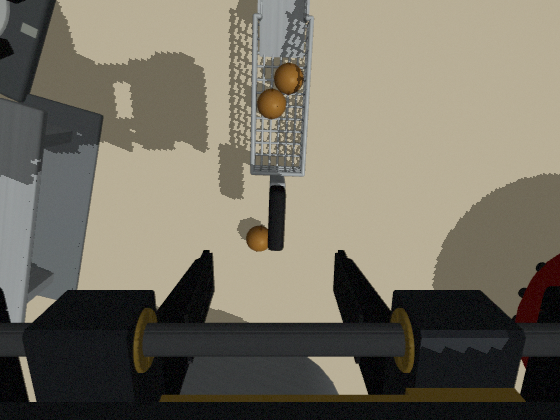

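The basket is in line under the fingers, with its bar at about (277,218), and two walnuts lie in it at (289,78) and (272,103). The stray at (258,238) is well below the fingertips' height. I'll descend and grip.

Request:
{"method": "jog_arm", "body": {"motion": [[0,0,0.8,1,5.5,22,60],[0,0,0,0,0,30,50],[0,0,0,0,0,30,45],[0,0,0,0,0,30,40],[0,0,0,0,0,0,40],[0,0,0,0,0,0,5],[0,0,0,0,0,0,5],[0,0,0,0,0,0,5],[0,0,0,0,0,0,5]]}}

```text
t: 4.08
eef_pos: [574.0, 300.0, 131.1]
tcp_rot: [3.141, 0.001, -2.775]
ft_force: [-0.2, -1.5, 5.5]
opening: 0.122
grip_force: 30.0
```

```bash
python3 - <<'E'
from h import *
c=env.read_camera('top'); P=cloud(c)
plan([578,296,260],200.7)
# jar rim circle fit and dashes
Q=P[180:228,212:268]; ok=(Q[...,2]>104)&(Q[...,2]<118); q=Q[ok][:,:2]
print('rim circle', cv2.minEnclosingCircle(q.astype(np.float32)), len(q), q.mean(0))
S=c['color'][175:240,210:275].astype(int); w=(S.min(-1)>170); Pz=P[175:240,210:275]
n,l,s,ce=cv2.connectedComponentsWithStats(w.astype(np.uint8))
for k in range(1,n):
    u,v=ce[k]+[210,175]; print((u.round(1),v.round(1)),s[k,4],plane(c,u,v,12.5).round(1),np.median(Pz[l==k],0).round(0))
dk=(Pz[...,2]>10)&(Pz[...,2]<15)&(S.max(-1)<90)
E
```

```text
t 4.1 tcp [574.  300.  131.1] rot [ 1.80e+02  1.00e-01 -1.59e+02] j [ 0.38  0.71  1.64  0.    0.8  -1.56] F [-1.6  0.2  6. ] open 11.5 grip 30.0
turn [0.  0.1 0.3] shift [  -2.4   -5.2 -128.9] | shift in present axes [  -2.5   -5.2 -128.9]
rim circle ((521.9395751953125, 15.654522895812988), 37.68383026123047) 203 [520.83904695  14.42245367]
(np.float64(252.3), np.float64(189.7)) 3 [566.7 -14.6  12.5] [566. -14.  15.]
(np.float64(252.0), np.float64(198.0)) 1 [544.2 -14.4  12.5] [534. -18. 107.]
(np.float64(253.0), np.float64(201.0)) 1 [536.2 -17.3  12.5] [527. -21. 106.]
(np.float64(251.0), np.float64(203.0)) 1 [530.7 -12.1  12.5] [521. -16. 111.]
(np.float64(250.0), np.float64(206.5)) 2 [521.2  -9.7  12.5] [513. -14. 110.]
(np.float64(249.0), np.float64(209.0)) 1 [514.5  -7.2  12.5] [507. -11. 110.]
(np.float64(231.0), np.float64(213.0)) 1 [502.5  40.6  12.5] [495.  33. 110.]
(np.float64(233.0), np.float64(214.0)) 1 [499.9  35.2  12.5] [493.  28. 112.]
(np.float64(243.0), np.float64(214.0)) 1 [500.6   8.5  12.5] [494.   3. 113.]
(np.float64(245.0), np.float64(213.0)) 1 [503.4   3.2  12.5] [496.  -2. 109.]
(np.float64(238.5), np.float64(215.0)) 4 [497.6  20.4  12.5] [491.  14. 114.]
```

Request:
{"method": "jog_arm", "body": {"motion": [[0,0,0,0,0,-10,5],[0,0,0,0,0,-20,5],[0,0,0,0,0,-30,5],[0,0,0,0,0,-30,5],[0,0,0,0,0,-30,5],[0,0,0,0,0,-20,5],[0,0,5,0,0,-5,5],[0,0,5,0,0,-5,5],[0,0,5,0,0,0,5],[0,0,0,0,0,0,5]]}}

```text
t: 5.38
eef_pos: [573.6, 299.9, 280.5]
tcp_rot: [3.142, 0.0, -3.036]
ft_force: [0.6, -0.6, -2.3]
opening: 0.124
grip_force: 30.0
```

```bash
python3 - <<'E'
from h import *
plan([691,33,275],186)
c=env.read_camera('top'); save(c,'t2',(100,130,280,260),4)
w=env.read_camera('wrist'); save(w,'w2')
print(env.recognise('wrist','basket_spout')[:2])
E
```

```text
t 5.4 tcp [573.6 299.9 280.5] rot [ 180.    0. -174.] j [ 0.38  0.53  1.51  0.    1.09 -1.3 ] F [ 0.6 -0.6 -2.3] open 11.8 grip 30.0
turn [0. 0. 0.] shift [ -88.9 -277.7    5.5] | shift in present axes [ -88.7 -277.7    5.5]
[{'location': [272.6, 142.7], 'score': 0.8}]
```

View pics/w2.png

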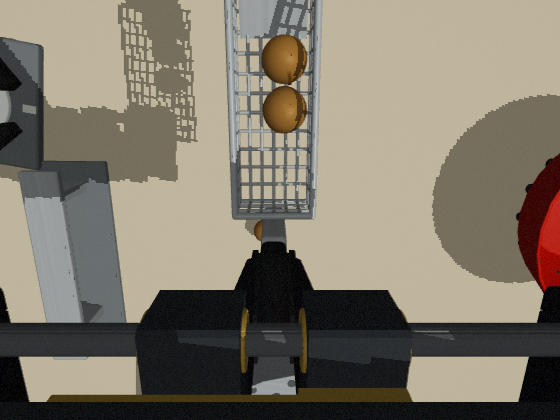

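The basket hangs level with both walnuts in it, at (284,60) and (285,108). I'll carry it behind the jar.

Request:
{"method": "jog_arm", "body": {"motion": [[0,0,0,-6,-18,0,5],[0,0,0,-9,-28,0,5],[0,0,0,-12,-36,0,5],[0,0,0,-12,-38,0,5],[0,0,0,-12,-38,0,5],[0,0,0,-12,-38,0,5],[0,0,0,-12,-36,0,5],[0,0,0,-8,-28,0,5],[0,0,0,-6,-18,5,5],[0,0,0,0,0,0,5]]}}

```text
t: 6.78
eef_pos: [691.3, 31.3, 274.3]
tcp_rot: [3.141, -0.001, -3.039]
ft_force: [-0.2, 0.1, -2.3]
opening: 0.124
grip_force: 30.0
```

Request:
{"method": "jog_arm", "body": {"motion": [[0,0,0,0,0,0,5],[0,0,0,0,0,0,5],[0,0,0,0,0,0,5]]}}

```text
t: 7.15
eef_pos: [691.1, 33.4, 275.4]
tcp_rot: [3.142, 0.0, -3.036]
ft_force: [0.7, 0.2, -2.0]
opening: 0.127
grip_force: 30.0
```

```bash
python3 - <<'E'
from h import *
plan([691,33,250],186)
c=env.read_camera('wrist'); save(c,'w3')
P=cloud(c)
from math import *
s=env.state()['eef_pos']; d=np.array([cos(radians(186)),sin(radians(186))]); n=np.array([-d[1],d[0]])
for lo,hi in [(104,116),(150,220)]:
    m=(P[...,2]>lo)&(P[...,2]<hi)&(c['z_map']>0); q=P[m]-s
    a=q[:,:2]@d; b=q[:,:2]@n; print(lo,len(q),'along',np.percentile(a,[0,2,50,98,100]).round(),'across',np.percentile(b,[0,2,50,98,100]).round(),'z',np.percentile(q[:,2]+s[2],[2,50,98]).round())
E
```

```text
t 7.2 tcp [691.1  33.4 275.4] rot [ 180.    0. -174.] j [-0.05  0.6   1.4   0.    1.14 -1.72] F [ 0.7  0.2 -2. ] open 12.1 grip 30.0
turn [0. 0. 0.] shift [ 0.2 -0.4 25.4] | shift in present axes [ 0.2 -0.4 25.4]
104 8 along [141. 141. 142. 143. 143.] across [-22. -22. -22. -21. -21.] z [104. 105. 106.]
150 11453 along [ 10.  12.  81. 131. 132.] across [-22. -21.   3.  22.  23.] z [150. 170. 216.]
```

View pics/w3.png

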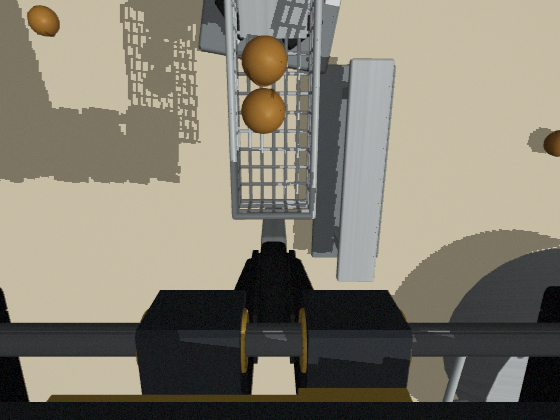

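```bash
python3 - <<'E'
from h import *
c=env.read_camera('top'); P=cloud(c)
s=env.state()['eef_pos']; t=np.radians(186); d=np.array([np.cos(t),np.sin(t)]); n=np.array([-d[1],d[0]])
m=(P[...,2]>142)&(P[...,2]<192)&(c['z_map']>0); q=P[m]-s; a=q[:,:2]@d; b=q[:,:2]@n
k=(a>0)&(a<220)&(abs(b)<40); print('along max',np.percentile(a[k],[95,99,100]),'across',np.percentile(b[k],[1,50,99]))
kk=k&(a>130); print('front z',np.percentile(q[kk,2]+s[2],[0,10,50,90,100]),'across',np.percentile(b[kk],[1,50,99]))
j=np.array([521.7,15.5])-s[:2]; print('jar along/across',j@d,j@n)
E
```

```text
along max [150.81411795 153.04369622 154.42863816] across [13.23817454 18.98453867 21.99451514]
front z [149.06532579 152.18930399 162.29099086 180.2499918  183.43873147] across [13.01450461 17.00618849 21.34416337]
jar along/across 170.40017303427157 -0.1337044644720052
```

Request:
{"method": "jog_arm", "body": {"motion": [[0,0,0,0,0,8,5],[0,0,0,0,0,12,5],[0,0,0,0,0,5,5],[0,0,0,0,0,0,5],[0,-3,0,6.2,0,-8,5],[0,-3,0,6.2,0,-8,5],[0,-3,0,6.2,0,-8,5],[0,-3,0,6.2,0,-8,5],[0,0,0,0,0,0,5]]}}

```text
t: 8.38
eef_pos: [663.9, 29.8, 281.2]
tcp_rot: [-3.141, 0.21, -3.037]
ft_force: [-0.2, -0.5, -2.3]
opening: 0.129
grip_force: 30.0
```

```bash
python3 - <<'E'
from h import *
plan([691,33,250],186,12)
s=env.state(); A=R.from_euler('xyz',s['tcp_rot']); print('lip',s['eef_pos']+A.apply([156,0,115]))
E
```

```text
t 8.4 tcp [663.9  29.8 281.2] rot [-180.    12.1 -174. ] j [-0.06  0.5   1.58  0.05  0.85 -1.77] F [-0.2 -0.5 -2.3] open 12.3 grip 30.0
turn [-0.   0.1 -0. ] shift [-20.2   0.4  36.1] | shift in present axes [-20.2   0.4  36.2]
lip [536.02356107  16.36704025 136.11610261]
```

Request:
{"method": "jog_arm", "body": {"motion": [[0,-3,0,6.2,0,-8,5],[0,-3,0,6.2,0,-8,5],[0,-3,0,6.2,0,-8,5],[0,-3,0,6.2,0,-8,5],[0,-3,0,6.2,0,-8,5],[0,-3,0,6.2,0,-8,5],[0,-3,0,6.2,0,-8,5],[0,-3,0,6.2,0,-8,5],[0,-3,0,6.2,0,-8,5],[0,-3,0,6.2,0,-8,5]]}}

```text
t: 9.62
eef_pos: [575.5, 20.7, 325.2]
tcp_rot: [3.141, 0.734, -3.037]
ft_force: [-0.1, -0.2, -1.9]
opening: 0.125
grip_force: 30.0
```

Request:
{"method": "jog_arm", "body": {"motion": [[0,-1,0,2,0,-2.7,5],[0,0,0,0,0,0,5],[0,0,0,0,0,0,5],[0,0,0,0,0,0,5],[0,0,0,0,0,0,5]]}}

```text
t: 10.25
eef_pos: [572.2, 20.2, 325.7]
tcp_rot: [3.141, 0.75, -3.037]
ft_force: [0.4, 0.0, -1.9]
opening: 0.12
grip_force: 30.0
```

```bash
python3 - <<'E'
from h import *
plan([691,33,250],186,0)
s=env.state(); A=R.from_euler('xyz',s['tcp_rot']); print('lip',s['eef_pos']+A.apply([156,0,115]))
w=env.read_camera('wrist'); t=env.read_camera('scene')
a=w['color'][:,:,::-1]; b=cv2.resize(t['color'][130:260,240:400,::-1],None,fx=2.5,fy=2.5)
o=np.zeros((420,560+0,3),np.uint8); o=cv2.resize(a,(400,300)); o2=np.zeros((325,800,3),np.uint8); o2[:300,:400]=o; o2[:,400:]=b
cv2.imwrite('pics/p4.png',o2)
E
```

```text
t 10.2 tcp [572.2  20.2 325.7] rot [ 180.   43. -174.] j [-0.14  0.25  2.01  0.87  0.21 -2.61] F [ 0.4  0.  -1.9] open 11.4 grip 30.0
turn [ 0. 43. -0.] shift [-119.5    0.3   75.7] | shift in present axes [-35.7   0.3 136.9]
lip [536.72229084  16.53673611 135.24795457]
```

View pics/p4.png

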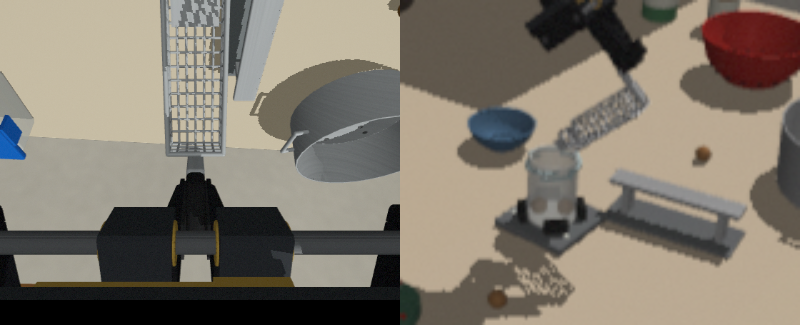

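The basket is empty, and the walnuts show in the jar at about (547,205) in the right-hand half. I'll level the basket and move it over the ledge.

Request:
{"method": "jog_arm", "body": {"motion": [[0,4,0,-7.6,0,11.2,5],[0,4,0,-7.6,0,11.2,5],[0,4,0,-7.6,0,11.2,5],[0,4,0,-7.6,0,11.2,5],[0,4,0,-7.6,0,11.2,5],[0,4,0,-7.6,0,11.2,5],[0,4,0,-7.6,0,11.2,5],[0,4,0,-7.6,0,11.2,5],[0,4,0,-7.6,0,11.2,5],[0,4,0,-7.6,0,11.2,5]]}}

```text
t: 11.6
eef_pos: [684.4, 33.0, 259.4]
tcp_rot: [3.139, 0.064, -3.035]
ft_force: [-0.1, -0.7, -3.1]
opening: 0.124
grip_force: 30.0
```

Request:
{"method": "jog_arm", "body": {"motion": [[0,3,0,-5.8,0,8.3,5],[0,0,0,-10,0,0,5],[0,0,0,-16,10,0,5],[0,0,0,-16,20,0,5],[0,0,0,-16,20,0,5],[0,0,0,-8,16,8,5],[0,0,0,0,10,15,5],[0,0,0,0,0,10,5],[0,0,0,0,0,0,5],[0,0,0,0,0,0,5]]}}

```text
t: 12.85
eef_pos: [748.3, 115.8, 220.2]
tcp_rot: [3.139, 0.014, -3.035]
ft_force: [-1.5, -0.4, -1.5]
opening: 0.13
grip_force: 30.0
```

```bash
python3 - <<'E'
from h import *
plan([748.9,115.7,192],186)
for n in ['top','wrist']:
    c=env.read_camera(n); P=cloud(c); s=env.state()['eef_pos']
    if n=='wrist': save(c,'w5')
    ok=c['z_map']>0
    m=ok&(P[...,2]>100)&(P[...,2]<135); q=P[m][:,:2]-[667.6,107.2]
    t=np.radians(5.75); x=np.array([np.cos(t),np.sin(t)]); y=np.array([-x[1],x[0]])
    a=q@x;b=q@y;k=(abs(a)<85)&(abs(b)<45); print(n,'basket in ledge xy',np.percentile(a[k],[0,1,50,99,100]).round(1),np.percentile(b[k],[0,1,50,99,100]).round(1))
    r=cv2.minAreaRect(P[m][k][:,:2].astype(np.float32)); print(r)
    m=ok&(P[...,2]>56)&(P[...,2]<64); q=P[m][:,:2]-[667.6,107.2]; a=q@x;b=q@y;k=(abs(a)<110)&(abs(b)<45); print('ledge',k.sum(),np.percentile(a[k],[1,50,99]).round(1),np.percentile(b[k],[1,50,99]).round(1))
E
```

```text
t 12.8 tcp [748.3 115.8 220.2] rot [ 179.9    0.8 -173.9] j [ 0.07  0.75  1.26  0.    1.12 -1.61] F [-1.5 -0.4 -1.5] open 12.4 grip 30.0
turn [0.1 0.8 0.1] shift [-0.6 -0.1 28.2] | shift in present axes [-0.2 -0.2 28.2]
top basket in ledge xy [-70.8 -70.5 -27.2  32.   33.3] [-22.2 -22.2 -20.2 -11.5 -11.1]
((650.9368286132812, 85.71250915527344), (103.93535614013672, 9.992101669311523), 1.5692124366760254)
ledge 113 [-95.2 -67.8  45.9] [-16.7  -8.2  -2.3]
wrist basket in ledge xy [-48.  -43.4  16.5  60.4  62.4] [-22.9 -22.3  -0.5  22.   22.4]
((674.8180541992188, 107.76266479492188), (110.19892883300781, 44.771148681640625), 6.286859035491943)
ledge 5018 [-35.2  14.1  89.6] [-17.4  -1.4  14.8]
```

View pics/w5.png

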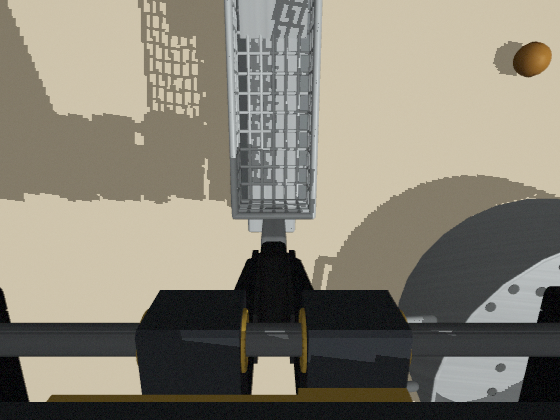

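The basket is centred over the ledge, which shows between its wires. I'll lower it and release.

Request:
{"method": "jog_arm", "body": {"motion": [[0,0.8,0,0,-0.8,10,5],[0,0,0,0,0,10,5],[0,0,0,0,0,5,5],[0,0,0,0,0,3,5],[0,0,0,0,0,1,5],[0,0,0,0,0,0,5]]}}

```text
t: 13.7
eef_pos: [748.4, 115.8, 191.2]
tcp_rot: [3.139, -0.0, -3.034]
ft_force: [-0.3, -0.3, -0.1]
opening: 0.125
grip_force: 30.0
```

```bash
python3 - <<'E'
from h import *
plan([748.9,115.7,192],186)
E
```

```text
t 13.7 tcp [748.4 115.8 191.2] rot [ 179.9   -0.  -173.9] j [ 0.07  0.78  1.28  0.    1.09 -1.61] F [-0.3 -0.3 -0.1] open 11.9 grip 30.0
turn [ 0.1 -0.   0.1] shift [-0.5 -0.1 -0.8] | shift in present axes [-0.5 -0.1 -0.8]
```

Request:
{"method": "jog_arm", "body": {"motion": [[0,0,0,0,0,0,16],[0,0,0,0,0,0,24],[0,0,0,0,0,0,40],[0,0,0,0,0,-15,40],[0,0,0,0,0,-35,40],[0,0,0,0,0,-40,50],[0,0,0,0,0,0,50]]}}

```text
t: 14.58
eef_pos: [749.2, 115.6, 285.9]
tcp_rot: [3.139, 0.006, -3.034]
ft_force: [0.4, -0.4, -0.7]
opening: 0.519
grip_force: 0.0
```

```bash
cat >> h.py <<'E'
def nuts(n='wrist'):
    """orange/brown ball centres (ray through blob centre at z=12)"""
    c=env.read_camera(n); hsv=cv2.cvtColor(c['color'],cv2.COLOR_RGB2HSV); P=cloud(c)
    m=((hsv[...,0]<18)&(hsv[...,1]>130)&(hsv[...,2]>30)).astype(np.uint8); m=cv2.morphologyEx(m,cv2.MORPH_CLOSE,np.ones((3,3)))
    k,l,s,ce=cv2.connectedComponentsWithStats(m)
    for i in range(1,k):
        if s[i,4]>25: print(n,'nut',ce[i].round(1),s[i,2:5],plane(c,*ce[i],12).round(1),'cloud z',np.median(P[l==i][:,2]).round())
    return c
E
python3 - <<'E'
from h import *
plan([621,298.6,160],186); nuts(); c=nuts('top'); P=cloud(c)
m=(P[...,2]>130)&(P[...,2]<143)&(np.hypot(P[...,0]-749,P[...,1]-116)<45); q=P[m]
if len(q): print('grip bar',cv2.minAreaRect(q[:,:2].astype(np.float32)),np.median(q,0))
E
```

```text
t 14.6 tcp [749.2 115.6 285.9] rot [ 179.9    0.4 -173.9] j [ 0.07  0.7   1.19  0.    1.25 -1.61] F [ 0.4 -0.4 -0.7] open 49.4 grip 0.0
turn [0.1 0.4 0.1] shift [108.4 195.4 125.9] | shift in present axes [108.7 195.4 125.7]
wrist nut [484.   66.8] [ 29  28 610] [619.6 296.5  12. ] cloud z 21.0
top nut [524.7 177.2] [  70  111 7611] [ 620.4 -751.2   12. ] cloud z 19.0
top nut [ 17.7 180.8] [  44   78 2605] [574.  612.4  12. ] cloud z 8.0
top nut [313.3 191.3] [ 9  8 54] [ 566.7 -178.5   12. ] cloud z 21.0
top nut [236.5 199.6] [ 8  8 51] [539.  27.  12.] cloud z 37.0
top nut [242.3 210.8] [ 8  5 29] [509.1  10.5  12. ] cloud z 40.0
```

Request:
{"method": "jog_arm", "body": {"motion": [[0,0.4,0,10,18,0,60],[0,0,0,15,28,5,60],[0,0,0,18,33,10,60],[0,0,0,18,33,20,60],[0,0,0,18,33,25,60],[0,0,0,15,28,25,60],[0,0,0,13,22,20,60],[0,0,0,0,0,0,60],[0,0,0,0,0,0,60],[0,0,0,0,0,0,60]]}}

```text
t: 15.92
eef_pos: [620.9, 297.6, 177.8]
tcp_rot: [3.139, -0.007, -3.035]
ft_force: [-0.0, -0.3, 0.0]
opening: 0.63
grip_force: 0.0
```

```bash
python3 - <<'E'
from h import *
nuts(); plan([619.6,296.5,76],186)
E
```

```text
wrist nut [270.7 218.6] [ 32  33 812] [620.  295.8  12. ] cloud z 21.0
t 16.0 tcp [620.9 297.5 177.8] rot [ 179.8   -0.4 -173.9] j [ 0.35  0.7   1.49  0.01  0.96 -1.33] F [ 0.1 -0.1 -0.3] open 60.1 grip 0.0
turn [ 0.2 -0.4  0.1] shift [  1.4  -0.9 101.8] | shift in present axes [  0.7  -1.2 101.8]
```

Request:
{"method": "jog_arm", "body": {"motion": [[0,0,0,1,-1.5,20,60],[0,0,0,0,0,30,60],[0,0,0,0,0,30,60],[0,0,0,0,0,16,60],[0,0,0,0,0,0,60],[0,0,0,0,0,0,45],[0,0,0,0,0,0,32],[0,0,0,0,0,0,20],[0,0,0,0,0,0,15],[0,0,0,0,0,0,15]]}}

```text
t: 17.23
eef_pos: [618.8, 296.7, 81.4]
tcp_rot: [3.139, -0.007, -3.034]
ft_force: [0.0, 0.6, 0.3]
opening: 0.238
grip_force: 30.0
```

```bash
python3 - <<'E'
from h import *
plan([521.7,15.5,240],186)
E
```

```text
t 17.2 tcp [618.8 296.7  81.4] rot [ 179.9   -0.4 -173.9] j [ 0.35  0.82  1.55  0.01  0.78 -1.33] F [0.  0.6 0.3] open 22.6 grip 30.0
turn [ 0.1 -0.4  0.1] shift [ 126.  -269.5 -158.6] | shift in present axes [ 127.8 -268.8 -158.4]
```

Request:
{"method": "jog_arm", "body": {"motion": [[0,0,0,0,0,-30,15],[0,0,0,0,0,-45,15],[0,0,0,5,-10,-45,15],[0,0,0,17,-36,-38.5,15],[0,0,0,21,-46,0,15],[0,0,0,21,-46,0,15],[0,0,0,21,-46,0,15],[0,0,0,20,-42,0,15],[0,0,0,15,-30,0,15],[0,0,0,7,-13,0,15]]}}

```text
t: 18.48
eef_pos: [522.1, 14.1, 240.2]
tcp_rot: [3.139, -0.008, -3.036]
ft_force: [0.8, -0.1, -0.4]
opening: 0.236
grip_force: 30.0
```

Request:
{"method": "jog_arm", "body": {"motion": [[0,0,0,0,0,0,15],[0,0,0,0,0,15,15],[0,0,0,0,0,20,15],[0,0,0,0,0,8,15],[0,0,0,0,0,0,15]]}}

```text
t: 19.1
eef_pos: [522.2, 16.0, 196.2]
tcp_rot: [3.139, -0.009, -3.034]
ft_force: [0.1, 0.1, 0.6]
opening: 0.237
grip_force: 30.0
```

```bash
python3 - <<'E'
from h import *
plan([521.7,15.5,196],186)
c=env.read_camera('wrist'); save(c,'w6')
P=cloud(c); m=(P[...,2]>103)&(P[...,2]<115)&(c['z_map']>0); q=P[m]; q=q[np.hypot(q[:,0]-521.7,q[:,1]-15.5)<45]
print(len(q)); 
if len(q)>50: print(q.min(0),q.max(0))
E
```

```text
t 19.1 tcp [522.2  16.  196.2] rot [ 179.8   -0.5 -173.8] j [-0.1   0.48  1.91  0.    0.77 -1.78] F [0.1 0.1 0.6] open 22.6 grip 30.0
turn [ 0.2 -0.5  0.2] shift [ 0.5 -0.5  0.2] | shift in present axes [ 0.5 -0.5  0.2]
4070
[481.81969169 -22.81228992 103.0026131 ] [557.40040281  52.88724871 112.35373708]
```

View pics/w6.png

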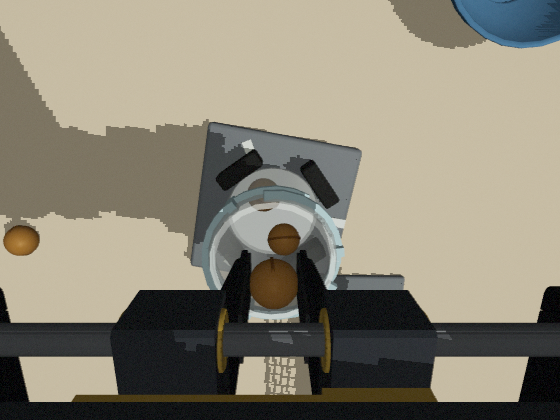

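The walnut at (273,284) is over the mouth, and a clamp dash shows at (247,146). I'll release and look at the jar from above on the way out.

Request:
{"method": "jog_arm", "body": {"motion": [[0,0,0,0,0,0,30],[0,0,0,0,0,0,34],[0,0,0,0,0,0,34],[0,0,0,0,0,-20,34],[0,0,0,0,0,-35,34],[0,0,0,-35,0,-35,60],[0,0,0,-40,0,-25,60],[0,0,0,-20,0,0,60],[0,0,0,0,0,0,60],[0,0,0,0,0,0,60]]}}

```text
t: 20.4
eef_pos: [616.8, 25.4, 310.8]
tcp_rot: [3.139, -0.009, -3.034]
ft_force: [0.1, 0.5, 0.4]
opening: 0.63
grip_force: 0.0
```

```bash
python3 - <<'E'
from h import *
c=nuts(); save(c,'w7'); plan([567,-178,180],186)
P=cloud(c); m=(P[...,2]>105)&(P[...,2]<115)&(c['z_map']>0); q=P[m]; q=q[np.hypot(q[:,0]-521.7,q[:,1]-15.5)<45]
print('rim',len(q),q.min(0),q.max(0)); print(cv2.fitEllipse(cv2.convexHull(q[:,:2].astype(np.float32))))
S=c['color'].astype(int); w=((S.min(-1)>150)&(P[...,2]<16)&(P[...,2]>8)&(np.hypot(P[...,0]-521,P[...,1]-15)<75)).astype(np.uint8)
n,l,s,ce=cv2.connectedComponentsWithStats(w)
for k in range(1,n):
    if s[k,4]>8:
        p=P[l==k].mean(0); print(ce[k],s[k,4],p, np.degrees(np.arctan2(p[1]-15.3,p[0]-520.8)))
E
```

```text
wrist nut [264.3  66.6] [ 24  26 494] [502.1   4.9  12. ] cloud z 37.0
wrist nut [254.9  95.4] [ 24  25 460] [530.   -1.8  12. ] cloud z 37.0
wrist nut [281.6 105. ] [ 24  25 452] [536.4  25.8  12. ] cloud z 37.0
wrist nut [ 77.  111.8] [ 26  24 464] [ 565.  -179.3   12. ] cloud z 20.0
t 20.4 tcp [616.8  25.4 311. ] rot [ 179.8   -0.5 -173.9] j [-0.07  0.47  1.55  0.    1.13 -1.74] F [-0.1  0.6  0.4] open 59.9 grip 0.0
turn [ 0.2 -0.5  0.1] shift [  70.7 -197.1  131. ] | shift in present axes [  70.1 -197.2  131.1]
rim 2004 [481.85200957 -22.15542066 105.00172434] [556.79108645  52.9880251  112.92360456]
((520.060302734375, 15.278656959533691), (75.50497436523438, 75.82242584228516), 173.9583740234375)
[253.51219512  29.97560976] 41 [470.90604318  -8.5947563   13.50931375] -154.40973484939158
[276.4375  55.5   ] 16 [491.22328329  15.59025683  15.55858303] 179.437734844944
[281.88461538  59.69230769] 26 [494.39840466  21.24468455  15.52873785] 167.31068190596295
[250.09090909  66.45454545] 11 [503.78208611  -8.81688649  15.40366012] -125.2084415637482
[286.5  66.3] 10 [499.85426146  2
[... 1047 characters left out ...]
.1  88.6] 10 [518.88498694  42.15379755  15.58832027] 94.07900352203885
[298.          95.23076923] 13 [525.3126116   40.87330315  15.57608789] 79.99272472773985
[324.65217391  96.8115942 ] 69 [523.91864512  67.67766271  13.6754258 ] 86.59254567101854
[298.5        101.11111111] 18 [530.81213371  42.07385285  15.55301455] 69.49661992264441
[255.57142857 110.64285714] 14 [5.44517565e+02 3.60382553e-01 1.54794679e+01] -32.20669307074869
[265.38461538 113.        ] 13 [545.74348581  10.3863491   15.45836382] -11.14408405960945
[272.09090909 116.        ] 11 [547.93131007  17.40572186  15.47414216] 4.437957369677377
[238.85  129.625] 40 [565.05349236 -14.9741374   13.55640404] -34.37631621485417
```

View pics/w7.png

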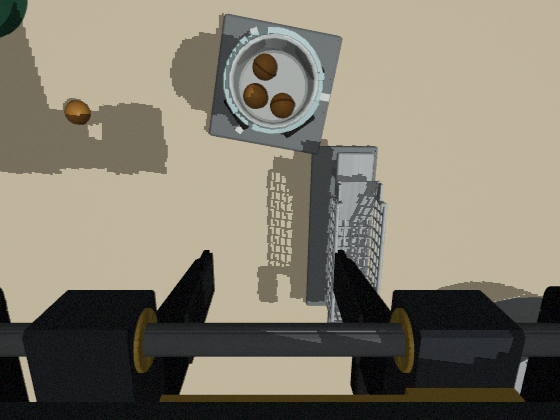

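Three walnuts are in the jar, at (264,67), (255,95) and (282,105), and the basket stands on the ledge at (355,250). Next is the second stray at (77,112).

Request:
{"method": "jog_arm", "body": {"motion": [[0,0,0,6,-15,0,60],[0,0,0,9,-28,5,60],[0,0,0,10,-33,15,60],[0,0,0,10,-35,25,60],[0,0,0,10,-35,30,60],[0,0,0,10,-30,30,60],[0,-0.5,0,17,-22,25,60],[0,0,0,0,0,0,60],[0,0,0,0,0,0,60],[0,0,0,0,0,0,60]]}}

```text
t: 21.7
eef_pos: [566.6, -178.4, 182.3]
tcp_rot: [3.14, 0.002, -3.034]
ft_force: [-0.3, 0.3, 0.1]
opening: 0.628
grip_force: 0.0
```

```bash
python3 - <<'E'
from h import *
nuts(); plan([566,-179.,81.5],186)
E
```

```text
wrist nut [203.5  35.8] [ 16  13 164] [ 450.5 -236.1   12. ] cloud z 22.0
wrist nut [129.  103.8] [ 13  17 144] [ 497.9 -283.9   12. ] cloud z 21.0
wrist nut [272.5 214.3] [ 32  32 794] [ 565.3 -179.2   12. ] cloud z 21.0
t 21.8 tcp [ 566.6 -178.4  182.2] rot [ 1.799e+02  1.000e-01 -1.738e+02] j [-0.42  0.58  1.75  0.    0.82 -2.1 ] F [ 0.8 -0.3  0.6] open 60.0 grip 0.0
turn [0.1 0.1 0.2] shift [  0.7  -0.6 100.7] | shift in present axes [  0.9  -0.7 100.7]
```

Request:
{"method": "jog_arm", "body": {"motion": [[0,0,0,1,-0.7,20,60],[0,0,0,0,0,30,60],[0,0,0,0,0,30,60],[0,0,0,0,0,20.5,60],[0,0,0,0,0,0,60],[0,0,0,0,0,0,45],[0,0,0,0,0,0,32],[0,0,0,0,0,0,20],[0,0,0,0,0,0,15],[0,0,0,0,0,0,15]]}}

```text
t: 23.0
eef_pos: [565.3, -179.5, 81.0]
tcp_rot: [3.139, 0.001, -3.035]
ft_force: [-0.3, 0.8, 1.9]
opening: 0.239
grip_force: 30.0
```

```bash
python3 - <<'E'
from h import *
plan([520,15.,240],186)
E
```

```text
t 23.0 tcp [ 565.3 -179.5   81. ] rot [ 1.799e+02  1.000e-01 -1.739e+02] j [-0.42  0.72  1.81  0.    0.61 -2.1 ] F [-0.3  0.8  1.9] open 22.7 grip 30.0
turn [0.1 0.1 0.1] shift [  24.7  198.2 -159. ] | shift in present axes [  24.1  198.6 -158.6]
```

Request:
{"method": "jog_arm", "body": {"motion": [[0,0,0,0,0,-30,15],[0,0,0,0,0,-45,15],[0,0,0,0,0,-45,15],[0,0,0,3,24,-38.5,15],[0,0,0,5,38,0,15],[0,0,0,5,40,0,15],[0,0,0,5,40,0,15],[0,0,0,4,34,0,15],[0,0,0,2,22,0,15],[0,0,0,0,0,0,15]]}}

```text
t: 24.25
eef_pos: [519.8, 15.5, 239.9]
tcp_rot: [3.139, 0.001, -3.032]
ft_force: [0.1, -0.4, -0.5]
opening: 0.237
grip_force: 30.0
```

Request:
{"method": "jog_arm", "body": {"motion": [[0,0,0,0,0,0,15],[0,0,0,0,0,15,15],[0,0,0,0,0,20,15],[0,0,0,0,0,8,15],[0,0,0,0,0,0,15]]}}

```text
t: 24.88
eef_pos: [520.1, 14.2, 196.0]
tcp_rot: [3.139, -0.001, -3.035]
ft_force: [0.3, -0.4, -0.6]
opening: 0.236
grip_force: 30.0
```

```bash
python3 - <<'E'
from h import *
plan([520,15.,196],186)
E
```

```text
t 24.9 tcp [520.1  14.2 196. ] rot [ 179.8   -0.  -173.9] j [-0.1   0.47  1.92  0.    0.75 -1.78] F [ 0.3 -0.4 -0.6] open 22.4 grip 30.0
turn [ 0.2 -0.   0.1] shift [-0.   0.8 -0. ] | shift in present axes [-0.   0.8 -0. ]
```

Request:
{"method": "jog_arm", "body": {"motion": [[0,0,0,0,0,0,30],[0,0,0,0,0,0,34],[0,0,0,0,0,0,34],[0,0,0,0,0,-20,34],[0,0,0,0,0,-35,34],[0,0,0,-35,0,-35,60],[0,0,0,-40,0,-25,60],[0,0,0,-20,0,0,60],[0,0,0,0,0,0,60],[0,0,0,0,0,0,60]]}}

```text
t: 26.12
eef_pos: [613.7, 24.4, 311.5]
tcp_rot: [3.139, -0.0, -3.034]
ft_force: [0.1, -1.0, -0.1]
opening: 0.63
grip_force: 0.0
```

```bash
cat >> h.py <<'E'
def lid(n='top',near=(474,-270),rad=90,z0=20):
    """green lid centre, white bar angle, red lug dashes (z0 = height of its top face)"""
    c=env.read_camera(n); P=cloud(c); hsv=cv2.cvtColor(c['color'],cv2.COLOR_RGB2HSV); S=c['color'].astype(int)
    ok=(c['z_map']>0)&(np.hypot(P[...,0]-near[0],P[...,1]-near[1])<rad)
    g=ok&(hsv[...,0]>50)&(hsv[...,0]<95)&(hsv[...,1]>80)&(abs(P[...,2]-z0)<4); q=P[g]
    ctr=np.array(cv2.minEnclosingCircle(cv2.convexHull(q[:,:2].astype(np.float32)))[0]); print(n,'lid n',len(q),'circle',ctr,cv2.minEnclosingCircle(q[:,:2].astype(np.float32))[1],'z',np.median(q[:,2]))
    b=ok&(S.min(-1)>110)&(abs(P[...,2]-z0-26)<6); q=P[b]
    if len(q)>5: print('bar',len(q),cv2.minAreaRect(q[:,:2].astype(np.float32)),'z',np.median(q[:,2]))
    r=(ok&((hsv[...,0]<10)|(hsv[...,0]>172))&(hsv[...,1]>150)).astype(np.uint8); k,l,s,ce=cv2.connectedComponentsWithStats(r)
    for i in range(1,k):
        if s[i,4]>3: p=plane(c,*ce[i],z0+.5); d=p[:2]-ctr; print('red',ce[i].round(),s[i,4],p.round(1),'r',np.hypot(*d).round(1),'ang',np.degrees(np.arctan2(d[1],d[0])).round(1))
    return c
E
python3 - <<'E'
from h import *
nuts(); lid('top'); plan([474,-270,240],103)
E
```

```text
wrist nut [281.3  82. ] [  50   61 1474] [514.1  22.3  12. ] cloud z 37.0
wrist nut [255.7  96.4] [ 24  25 468] [530.4  -1.6  12. ] cloud z 37.0
top lid n 511 circle [ 463.27310181 -269.625     ] 42.311161041259766 z 20.414301016979152
bar 77 ((462.69097900390625, -270.52691650390625), (9.455745697021484, 54.24861145019531), 15.29871654510498) z 45.86788384312581
red [351. 217.] 8 [ 499.2 -280.    20.5] r 37.4 ang -16.1
red [333. 234.] 9 [ 453.3 -233.5   20.5] r 37.4 ang 105.4
red [357. 241.] 7 [ 436.  -296.5   20.5] r 38.3 ang -135.4
t 26.2 tcp [613.8  24.3 311.8] rot [ 179.9    0.  -173.9] j [-0.07  0.46  1.56  0.    1.12 -1.75] F [-0.   0.4  0.3] open 60.1 grip 0.0
turn [ 0.1 -0.1 83.1] shift [-255.3 -202.4   71.8] | shift in present axes [ 170.5 -277.9   71. ]
```

Request:
{"method": "jog_arm", "body": {"motion": [[0,0,10,0,0,0,60],[0,0,10.2,0,0,0,60],[0,0,10.2,0,0,0,60],[0,0,10.2,0,0,0,60],[0,0,10.2,0,0,0,60],[0,0,10.2,0,0,0,60],[0,0,10.1,0,0,0,60],[0,0,10,0,0,0,60]]}}

```text
t: 27.22
eef_pos: [614.0, 24.3, 312.0]
tcp_rot: [3.14, -0.002, 1.827]
ft_force: [-0.5, -0.5, 0.1]
opening: 0.633
grip_force: 0.0
```

Request:
{"method": "jog_arm", "body": {"motion": [[0,0,0,-15,-14,0,60],[0,0,0,-28,-25,5,60],[0,0,0,-35,-31,16,60],[0,0,0,-38,-34,25,60],[0,0,0,-38,-34,25,60],[0,0,0,-38,-34,25,60],[0,0,0,-33,-31,20,60],[0,0,0,-20,-19,5,60],[0,0,0,0,0,0,60],[0,0,0,0,0,0,60]]}}

```text
t: 28.48
eef_pos: [463.5, -269.3, 190.4]
tcp_rot: [3.14, -0.002, 1.835]
ft_force: [0.2, 0.5, -0.0]
opening: 0.631
grip_force: 0.0
```

```bash
python3 - <<'E'
from h import *
plan([463,-270,92],105)
c=lid('wrist',(463,-270)); save(c,'w8')
E
```

```text
t 28.5 tcp [ 463.5 -269.3  190.4] rot [ 1.799e+02 -1.000e-01  1.051e+02] j [-0.65  0.5   1.88  0.    0.76 -0.92] F [ 0.2  0.5 -0. ] open 60.0 grip 0.0
turn [ 0.1 -0.1  0.1] shift [-0.5 -0.7 98.4] | shift in present axes [-0.7 -0.8 98.4]
wrist lid n 7559 circle [ 461.09197998 -270.840271  ] 42.623573303222656 z 20.294450556470792
bar 1608 ((461.2307434082031, -270.11212158203125), (13.161588668823242, 59.0699462890625), 14.705573081970215) z 46.025993641696616
red [271. 167.] 116 [ 451.8 -234.6   20.5] r 37.4 ang 104.4
red [227. 241.] 96 [ 434.6 -297.4   20.5] r 37.5 ang -135.0
red [314. 242.] 92 [ 497.6 -280.8   20.5] r 37.8 ang -15.3
red [365. 295.] 4 [ 549.7 -313.4   20.5] r 98.3 ang -25.6
red [554. 306.] 4 [ 698.2 -284.1   20.5] r 237.5 ang -3.2
```

View pics/w8.png

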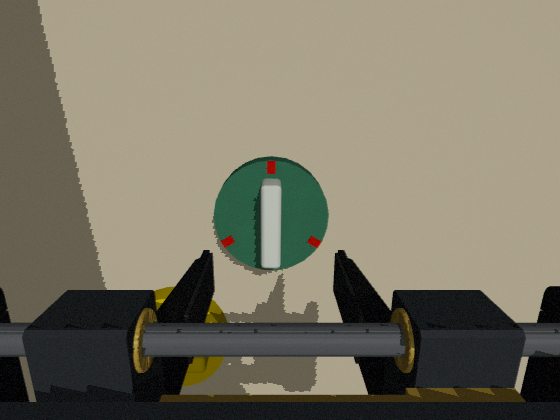

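This confirms the green lid with its white bar at (271,222); the yellow decoy is at (185,335). I'll grasp the bar.

Request:
{"method": "jog_arm", "body": {"motion": [[0,0,0.4,-0.5,-2.4,20,60],[0,0,0,0,0,30,60],[0,0,0,0,0,25,50],[0,0,0,0,0,14,40],[0,0,0,0,0,0,35],[0,0,0,0,0,0,22],[0,0,0,0,0,0,8],[0,0,0,0,0,0,5],[0,0,0,0,0,0,5],[0,0,0,0,0,0,5]]}}

```text
t: 29.78
eef_pos: [461.8, -270.5, 101.6]
tcp_rot: [3.14, -0.002, 1.826]
ft_force: [-0.5, 0.9, 6.4]
opening: 0.146
grip_force: 30.0
```

```bash
python3 - <<'E'
from h import *
plan([461,-270.4,260],104.7)
c=lid('wrist',(461,-270))
E
```

```text
t 29.8 tcp [ 461.8 -270.5  101.6] rot [ 1.799e+02 -1.000e-01  1.046e+02] j [-0.65  0.64  1.94  0.    0.56 -0.91] F [-0.5  0.9  6.4] open 13.9 grip 30.0
turn [ 0.1 -0.1 -0.1] shift [   0.3   -0.8 -158.4] | shift in present axes [   0.5   -0.5 -158.4]
wrist lid n 10293 circle [ 460.73703003 -270.55700684] 42.34634017944336 z 20.2816827811034
bar 1992 ((458.2438659667969, -259.60784912109375), (12.87258529663086, 37.588401794433594), 13.987839698791504) z 46.02493957666243
red [273. 197.] 236 [ 451.6 -234.8   20.5] r 36.9 ang 104.4
red [550. 315.] 4 [ 610.6 -260.    20.5] r 150.2 ang 4.0
red [ 19. 373.] 4 [ 340.  -368.1   20.5] r 155.2 ang -141.1
red [  1. 381.] 4 [ 330.4 -376.3   20.5] r 167.8 ang -140.9
red [  5. 389.] 5 [ 332.9 -381.6   20.5] r 169.3 ang -139.0
```

Request:
{"method": "jog_arm", "body": {"motion": [[0,0,0,0,0,-10,5],[0,0,0,0,0,-30,5],[0,0,0,0,0,-40,5],[0,0,0,10,8,-40,5],[0,0,0,25,20,-30,5],[0,0,0,35,30,-8,5],[0,0,0,35,30,0,5],[0,0,0,28,24,0,5],[0,0,0,18,16,0,5],[0,0,0,0,0,0,5]]}}

```text
t: 31.08
eef_pos: [547.4, -91.2, 259.9]
tcp_rot: [3.14, -0.002, 1.829]
ft_force: [0.9, -0.0, -0.9]
opening: 0.144
grip_force: 30.0
```

Request:
{"method": "jog_arm", "body": {"motion": [[0,0,0,0,0,0,5],[0,0,0,0,0,0,5],[0,0,0,0,0,0,5]]}}

```text
t: 31.45
eef_pos: [547.0, -93.0, 259.6]
tcp_rot: [3.14, -0.002, 1.825]
ft_force: [-0.5, 0.2, -1.2]
opening: 0.149
grip_force: 30.0
```

```bash
python3 - <<'E'
from h import *
plan([520,15,260],46)
s=env.state(); A=R.from_euler('xyz',s['tcp_rot'])
c=env.read_camera('wrist'); save(c,'w9'); P=cloud(c); ok=c['z_map']>0
m=ok&(P[...,2]>105)&(P[...,2]<114)&(np.hypot(P[...,0]-520,P[...,1]-15)<42); q=P[m]
print('rim',len(q),q.min(0)[:2],q.max(0)[:2],cv2.fitEllipse(cv2.convexHull(q[:,:2].astype(np.float32))))
S=c['color'].astype(int); r=np.hypot(P[...,0]-520,P[...,1]-15); w=(ok&(S.min(-1)>150)&(P[...,2]<16)&(P[...,2]>8)&(r>46)&(r<66)).astype(np.uint8)
n,l,st,ce=cv2.connectedComponentsWithStats(w)
for k in range(1,n):
    if st[k,4]>12: p=P[l==k].mean(0); print('dash',ce[k].round(),st[k,4],p.round(1),np.degrees(np.arctan2(p[1]-15,p[0]-520)).round(1))
hsv=cv2.cvtColor(c['color'],cv2.COLOR_RGB2HSV)
g=ok&(hsv[...,0]>50)&(hsv[...,0]<95)&(hsv[...,1]>80)&(P[...,2]>130); q=A.inv().apply(P[g]-s['eef_pos'])
print('lid in tool',len(q),np.percentile(q,[0,1,50,99,100],axis=0).round(1).tolist())
q=q[(q[:,2]<np.percentile(q[:,2],70))]
pl=np.linalg.lstsq(np.c_[q[:,:2],np.ones(len(q))],q[:,2],rcond=None)[0]; print('tilt plane',pl.round(4), cv2.minEnclosingCircle(cv2.convexHull(q[:,:2].astype(np.float32))))
E
```

```text
t 31.4 tcp [547.  -93.  259.6] rot [ 1.799e+02 -1.000e-01  1.046e+02] j [-0.29  0.43  1.77  0.    0.94 -0.54] F [-0.5  0.2 -1.2] open 14.2 grip 30.0
turn [-0.  -0.2 58.6] shift [ 58.9 -94.4  -0.4] | shift in present axes [111.3   1.1  -0.2]
rim 2594 [482.22369885 -22.57155927] [557.22472738  48.13222447] ((520.35595703125, 14.846622467041016), (75.01827239990234, 76.3649673461914), 110.23782348632812)
dash [213.  77.] 55 [471.   -8.3  13.5] -154.6
dash [316. 113.] 52 [565.1 -15.   13.6] -33.7
lid in tool 12350 [[-32.2, -76.2, -38.4], [-11.6, -75.0, -35.0], [16.1, 1.8, 81.3], [41.6, 73.3, 96.9], [42.3, 75.0, 101.2]]
tilt plane [-0.2042 -0.1298 70.6889] ((15.711999893188477, -0.2601776123046875), 77.55345153808594)
```

View pics/w9.png

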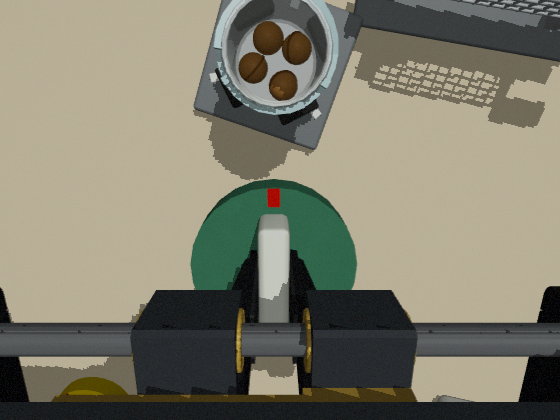

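All four walnuts are in the jar, at (268,38), (297,47), (253,67) and (283,85). The lid hangs level and centred, with its lug dash at (274,198). Next I'll turn it and bring it over the jar.

Request:
{"method": "jog_arm", "body": {"motion": [[0,0,9.8,0,0,0,5],[0,0,9.8,0,0,0,5],[0,0,9.8,0,0,0,5],[0,0,9.8,0,0,0,5],[0,0,9.8,0,0,0,5],[0,0,9.6,0,0,0,5],[0,0,0,0,0,0,5]]}}

```text
t: 32.38
eef_pos: [547.2, -92.6, 259.5]
tcp_rot: [-3.14, -0.002, 0.804]
ft_force: [0.1, 0.0, 0.2]
opening: 0.141
grip_force: 30.0
```

Request:
{"method": "jog_arm", "body": {"motion": [[0,0,0,6,-9,0,5],[0,0,0,10,-17,0,5],[0,0,0,14,-22,5,5],[0,0,0,14,-22,10,5],[0,0,0,10,-16,10,5],[0,0,0,5,-8.5,5,5],[0,0,0,0,0,0,5],[0,0,0,0,0,0,5],[0,0,0,0,0,0,5],[0,0,0,0,0,0,5]]}}

```text
t: 33.62
eef_pos: [520.3, 15.4, 229.9]
tcp_rot: [-3.14, -0.002, 0.803]
ft_force: [0.4, -0.9, -1.6]
opening: 0.149
grip_force: 30.0
```

```bash
python3 - <<'E'
from h import *
plan([520.2,15,209],46)
E
```

```text
t 33.6 tcp [520.3  15.4 229.9] rot [-1.799e+02 -1.000e-01  4.600e+01] j [-0.1   0.42  1.88  0.    0.83  0.67] F [ 0.4 -0.9 -1.6] open 14.1 grip 30.0
turn [-0.1 -0.1  0. ] shift [-0.4  0.2 20.9] | shift in present axes [-0.4  0.2 20.9]
```

Request:
{"method": "jog_arm", "body": {"motion": [[0,0,0,-0.3,0.2,8,5],[0,0,0,0,0,8,5],[0,0,0,0,0,3,5],[0,0,0,0,0,1,5],[0,0,0,0,0,1,5],[0,0,0,0,0,0,5]]}}

```text
t: 34.38
eef_pos: [520.2, 15.5, 208.8]
tcp_rot: [-3.14, -0.002, 0.804]
ft_force: [-0.7, -0.1, -0.7]
opening: 0.145
grip_force: 30.0
```

Request:
{"method": "jog_arm", "body": {"motion": [[0,0,0,0,0,1,5],[0,0,0,0,0,1,5],[0,0,0,0,0,0,5]]}}

```text
t: 34.75
eef_pos: [520.1, 15.5, 206.7]
tcp_rot: [-3.14, -0.002, 0.804]
ft_force: [-0.1, -0.1, -0.6]
opening: 0.144
grip_force: 30.0
```

Request:
{"method": "jog_arm", "body": {"motion": [[0,0,0,0,0,1,5],[0,0,0,0,0,0,5]]}}

```text
t: 35.0
eef_pos: [520.2, 15.5, 205.8]
tcp_rot: [-3.14, -0.002, 0.804]
ft_force: [-0.1, 0.2, 1.3]
opening: 0.144
grip_force: 30.0
```

Request:
{"method": "jog_arm", "body": {"motion": [[0,0,0,0,0,1,5],[0,0,0,0,0,0,5]]}}

```text
t: 35.25
eef_pos: [520.2, 15.5, 205.5]
tcp_rot: [-3.141, -0.003, 0.804]
ft_force: [-2.8, 0.5, 9.4]
opening: 0.142
grip_force: 30.0
```

Request:
{"method": "jog_arm", "body": {"motion": [[0,0,0,0,0,0.7,5],[0,0,0,0,0,0,5]]}}

```text
t: 35.5
eef_pos: [520.2, 15.5, 205.3]
tcp_rot: [-3.141, -0.003, 0.804]
ft_force: [-4.5, -0.8, 16.0]
opening: 0.145
grip_force: 30.0
```

Request:
{"method": "jog_arm", "body": {"motion": [[0,0,0,0,0,-1,5],[0,0,-4,0,0,-0.3,5],[0,0,-4,0,0,-0.3,5],[0,0,0,0,0,0,5]]}}

```text
t: 36.0
eef_pos: [520.5, 15.5, 206.3]
tcp_rot: [3.141, -0.003, 0.944]
ft_force: [-0.9, 0.0, 6.8]
opening: 0.148
grip_force: 30.0
```

Request:
{"method": "jog_arm", "body": {"motion": [[0,0,-4,0,0,-0.3,5],[0,0,-4,0,0,-0.3,5],[0,0,0,0,0,0,5]]}}

```text
t: 36.38
eef_pos: [520.6, 15.4, 206.9]
tcp_rot: [3.141, -0.003, 1.084]
ft_force: [-0.6, -0.1, 6.5]
opening: 0.146
grip_force: 30.0
```

Request:
{"method": "jog_arm", "body": {"motion": [[0,0,-4,0,0,-0.3,5],[0,0,-4,0,0,-0.2,5],[0,0,0,0,0,0,5]]}}

```text
t: 36.75
eef_pos: [520.6, 15.4, 207.4]
tcp_rot: [3.14, -0.003, 1.224]
ft_force: [-0.2, -0.4, 5.7]
opening: 0.144
grip_force: 30.0
```

Request:
{"method": "jog_arm", "body": {"motion": [[0,0,-4,0,0,0,5],[0,0,-4,0,0,0,5],[0,0,0,0,0,0,5]]}}

```text
t: 37.12
eef_pos: [520.1, 15.5, 206.7]
tcp_rot: [3.141, -0.003, 1.362]
ft_force: [0.6, -0.3, -0.4]
opening: 0.146
grip_force: 30.0
```

Request:
{"method": "jog_arm", "body": {"motion": [[0,0,-4,0,0,0,5],[0,0,-4,0,0,0,5],[0,0,0,0,0,0,5]]}}

```text
t: 37.5
eef_pos: [520.1, 15.5, 206.6]
tcp_rot: [3.141, -0.003, 1.5]
ft_force: [0.4, 0.3, -1.5]
opening: 0.145
grip_force: 30.0
```

```bash
python3 - <<'E'
from h import *
plan([520.2,15,198.6],86); print(env.state()['moment'])
E
```

```text
t 37.5 tcp [520.1  15.5 206.6] rot [180.   -0.2  85.9] j [-0.1   0.46  1.91  0.    0.78 -0.03] F [ 0.4  0.3 -1.5] open 13.8 grip 30.0
turn [ 0.  -0.2 -0.1] shift [-0.5  0.1  8. ] | shift in present axes [-0.5  0.1  8. ]
[-0.07796537  0.07852943  0.01033471]
```

Aligned with the starts and free of load, so I'll lower the lid into them.

Request:
{"method": "jog_arm", "body": {"motion": [[0,0,0,0,0,2,5],[0,0,0,0,0,2,5],[0,0,0,0,0,0,5]]}}

```text
t: 37.88
eef_pos: [520.1, 15.5, 202.5]
tcp_rot: [3.142, -0.003, 1.501]
ft_force: [-0.8, -0.1, -1.6]
opening: 0.144
grip_force: 30.0
```

Request:
{"method": "jog_arm", "body": {"motion": [[0,0,0,0,0,2,5],[0,0,0,0,0,0,5]]}}

```text
t: 38.12
eef_pos: [520.1, 15.6, 200.6]
tcp_rot: [3.141, -0.003, 1.502]
ft_force: [0.1, 0.1, -1.1]
opening: 0.147
grip_force: 30.0
```

Request:
{"method": "jog_arm", "body": {"motion": [[0,0,0,0,0,1.5,5],[0,0,0,0,0,0,5]]}}

```text
t: 38.38
eef_pos: [520.1, 15.5, 199.2]
tcp_rot: [3.141, -0.003, 1.502]
ft_force: [-0.1, 0.5, -0.8]
opening: 0.143
grip_force: 30.0
```

Request:
{"method": "jog_arm", "body": {"motion": [[0,0,0,0,0,0.7,5],[0,0,0,0,0,0,5]]}}

```text
t: 38.62
eef_pos: [520.2, 15.5, 198.6]
tcp_rot: [3.141, -0.003, 1.502]
ft_force: [1.0, -0.1, 0.1]
opening: 0.146
grip_force: 30.0
```

Request:
{"method": "jog_arm", "body": {"motion": [[0,0,0,0,0,0.5,5],[0,0,0,0,0,0,5]]}}

```text
t: 38.88
eef_pos: [520.2, 15.5, 198.5]
tcp_rot: [3.141, -0.003, 1.502]
ft_force: [-0.9, 0.1, 5.9]
opening: 0.146
grip_force: 30.0
```

Request:
{"method": "jog_arm", "body": {"motion": [[0,0,4,0,0,0,5],[0,0,4,0,0,0,5],[0,0,4,0,0,0,5],[0,0,4,0,0,0.2,5],[0,0,4,0,0,0.32,5],[0,0,4,0,0,0.32,5],[0,0,0,0,0,0,5]]}}

```text
t: 39.75
eef_pos: [520.4, 15.5, 197.5]
tcp_rot: [3.141, -0.003, 1.083]
ft_force: [-0.2, -0.2, 3.0]
opening: 0.146
grip_force: 30.0
```

Request:
{"method": "jog_arm", "body": {"motion": [[0,0,4,0,0,0.32,5],[0,0,4,0,0,0.32,5],[0,0,4,0,0,0.32,5],[0,0,4,0,0,0.32,5],[0,0,4,0,0,0.32,5],[0,0,4,0,0,0.32,5],[0,0,4,0,0,0.24,5],[0,0,0,0,0,0,5]]}}

```text
t: 40.75
eef_pos: [520.9, 15.4, 195.8]
tcp_rot: [-3.141, -0.004, 0.595]
ft_force: [1.0, -1.5, 7.9]
opening: 0.149
grip_force: 30.0
```

```bash
python3 - <<'E'
from h import *
plan([520.2,15.4,195.6],4); print(env.state()['moment'])
E
```

```text
t 40.8 tcp [520.9  15.4 195.8] rot [-180.    -0.2   34.1] j [-0.1   0.47  1.92  0.    0.75  0.87] F [ 1.  -1.5  7.9] open 14.2 grip 30.0
turn [-0.1 -0.2 30.1] shift [-0.7 -0.1  0.2] | shift in present axes [-0.5 -0.4  0.2]
[-0.29546016 -0.03342016 -0.10680332]
```

Request:
{"method": "jog_arm", "body": {"motion": [[0,0,4,0,0,0.1,5],[0,0,4,0,0,0,5],[0,0,4,0,0,0,5],[0,0,4,0,0,0,5],[0,0,0,0,0,0,5]]}}

```text
t: 41.38
eef_pos: [520.9, 15.3, 195.7]
tcp_rot: [-3.141, -0.004, 0.316]
ft_force: [1.2, -0.4, 7.7]
opening: 0.146
grip_force: 30.0
```

Request:
{"method": "jog_arm", "body": {"motion": [[0,0,4,0,0,0,5],[0,0,4,0,0,0,5],[0,0,4,0,0,0,5],[0,0,2,0,0,0,5],[0,0,0,0,0,0,5],[0,0,0,0,0,0,5]]}}

```text
t: 42.12
eef_pos: [520.8, 15.3, 195.7]
tcp_rot: [-3.14, -0.003, 0.074]
ft_force: [1.0, -2.1, 7.6]
opening: 0.147
grip_force: 30.4
```

```bash
python3 - <<'E'
from h import *
plan([520.2,15.4,195.6],4); print(env.state()['moment'])
lid('wrist',(520,15),60,114)
E
```

```text
t 42.1 tcp [520.8  15.3 195.7] rot [-179.9   -0.2    4.2] j [-0.1   0.47  1.92  0.    0.75  1.4 ] F [ 1.  -2.1  7.6] open 14.0 grip 30.4
turn [-0.1 -0.2  0.2] shift [-0.6 -0.1  0.1] | shift in present axes [-0.6 -0.1  0.1]
[-0.3861912  -0.00501696  0.6214729 ]
wrist lid n 10246 circle [520.66589355  15.14228725] 42.26589584350586 z 114.38660307160478
bar 2772 ((527.4827880859375, 15.948078155517578), (45.66225051879883, 13.424711227416992), 5.388160228729248) z 140.17560222891615
red [272. 198.] 221 [557.2  18.6 114.5] r 36.7 ang 5.5
```

Request:
{"method": "jog_arm", "body": {"motion": [[0,0,0,0,0,-0.4,5],[0,0,0,0,0,0,20],[0,0,0,0,0,0,35],[0,0,0,0,0,0,40],[0,0,0,0,0,-20,40],[0,0,0,0,0,-40,40],[0,0,0,-40,0,-40,60],[0,0,0,-50,0,0,60],[0,0,0,0,0,0,60],[0,0,0,0,0,0,60]]}}

```text
t: 43.42
eef_pos: [430.8, 8.9, 295.5]
tcp_rot: [-3.139, -0.002, 0.07]
ft_force: [1.0, -0.2, -0.3]
opening: 0.63
grip_force: 0.0
```

```bash
python3 - <<'E'
from h import *
plan([520,15,250],4)
lid('wrist',(520,15),60,114); lid('top',(520,15),60,114)
c=env.read_camera('wrist'); t=env.read_camera('scene'); a=cv2.resize(c['color'][...,::-1],(400,300)); b=cv2.resize(t['color'][130:250,240:400,::-1],(400,300)); cv2.imwrite('pics/f.png',np.hstack([a,b]))
P=cloud(env.read_camera('top')); m=(P[...,2]>134)&(P[...,2]<146)&(np.hypot(P[...,0]-749,P[...,1]-116)<45); q=P[m]; print('grip bar',cv2.minAreaRect(q[:,:2].astype(np.float32)),np.median(q,0))
E
```

```text
t 43.4 tcp [430.8   8.9 295.5] rot [-1.799e+02 -1.000e-01  4.000e+00] j [-0.13  0.21  2.    0.    0.93  1.36] F [ 1.  -0.2 -0.3] open 59.9 grip 0.0
turn [-0.1 -0.1  0. ] shift [89.4  0.1 45.5] | shift in present axes [89.3  0.3 45.7]
wrist lid n 9500 circle [520.15307617  15.02587223] 42.41746520996094 z 114.49317972364261
bar 2034 ((520.2615966796875, 15.35200023651123), (58.52071762084961, 13.319543838500977), 5.671440601348877) z 140.23586489162088
red [272.  28.] 126 [557.9  18.9 114.5] r 38.0 ang 5.9
red [320. 114.] 113 [504.6 -19.2 114.5] r 37.6 ang -114.4
red [229. 117.] 110 [498.3  45.6 114.5] r 37.6 ang 125.6
top lid n 485 circle [521.96856689  15.63696289] 42.072669982910156 z 114.58457371419127
bar 107 ((524.8568115234375, 16.61937141418457), (49.2681999206543, 12.349257469177246), 5.620032787322998) z 140.61015256205246
red [237. 188.] 10 [558.6  20.1 114.5] r 36.9 ang 6.9
red [252. 209.] 9 [506.1 -18.1 114.5] r 37.3 ang -115.2
grip bar ((752.6263427734375, 116.78357696533203), (45.53617477416992, 13.03636360168457), 6.0815324783325195) [752.7730208  116.39087062 140.98693353]
```

View pics/f.png

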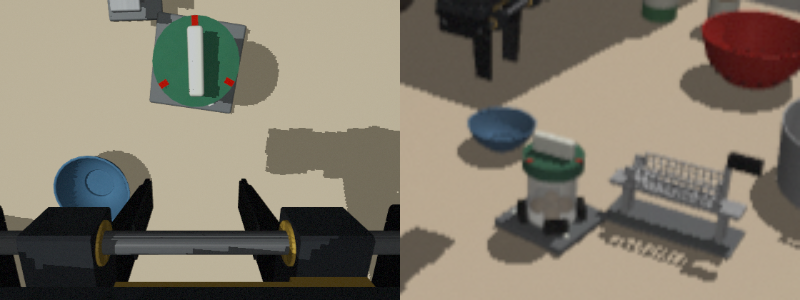

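The lid is screwed home level (bar angle about 5.7°, about 80° past its start). The basket stands on the ledge, and the dish has not been touched.

```bash
python3 -c "
from cell import env
print(env.job_done())"
```

```text
the job is handed in; nothing more can be done
None
```

I handed the job in at about 44 s: all four walnuts are in the jar, the lid is screwed tight about 80° past its thread start, the empty basket stands on the ledge, and the dish and spatula were not touched; no verdict came back.

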